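Peel the top tray off a stuck nest and hold it ready

ROBOT

A 6-joint arm with a two-finger parallel gripper is mounted at the origin on a cart in front of the work surface, level with it; the furniture and walls round the work are solid. World frame = base frame: x ahead of the robot, y to its left, z up, the work surface at z = 0. Lengths are in mm, angles in rad, forces in N, time in s.
With the tool pointing down it reaches from about 350 to 875 mm from the base axis. Payload 4.2 kg.
Tool frame: the origin (TCP) lies at the very end of the fingers, on their centre line; the grasp point (between the pads) lies arm.grip_depth behind it (arm.grip_depth is the distance from the TCP to the grasp point, in mm); z points along the fingers, y is the direction in which the jaws open and shut (so a half turn about z gives the same grasp; the last joint's range is limited). The gripper opens to 85 mm and grips with 20 to 120 N. Pads are 22 mm wide; open, the fingers measure 114 mm over their backs; the gripper's body (76 mm by 85 mm) begins 54 mm behind the grasp point. The pads swing forward as they close: fully open they stand 13 mm farther back than shut.
Start: joints at [-0.908, 0.385, 0.008, 0, -1.194, -0.259], TCP at [245.585, -574.706, 231.312] pointing down, gripper open.
Joint ranges: [-3.14, 3.14], [-1.21, 2.06], [-1.07, 1.41], [-3.16, 2.05], [-2.99, -0.16], [-3.1, 3.1]. Speed limits (rad/s): [2.79, 2.79, 3.14, 3.14, 3.14, 3.14].

INTERFACE

Orientations are given as a unit quaternion [x, y, z, w].
In Python, from bench import arm, optics, workorder gives the robot as it stands. The module is installed in compiled form; this text tells all that it offers.
- The arm moves only by the tool play_rows, never from a script. Its arguments are lists of equal length, an entry for each row: "travel": the shift along the tool's x, y, z in m, a list of three; "rotation": the turn, a rotation vector about the tool's x, y, z in rad, a list of three; "grip": the opening, from 0 (shut) to 1 (fully open). In form: {"travel": [[x, y, z], ...], "rotation": [[rx, ry, rz], ...], "grip": [grip, ...]}. A call has 1 to 12 rows; each row shifts and turns the commanded pose from where the row before left it, along the tool's axes as they then stand; what a row does not reach is not made up. A row lasts 1/12 s, in which the tool goes at most 41.7 mm and 7.16 degrees, less where a joint would pass 70% of its speed; a pose out of reach is approached as far as the arm can. A call is refused whole if a number of a shift passes 0.0417 or a number of a turn 0.125, either way. A call with a gripper value outside its range is refused whole. The fingers move at their own pace and stop on an object; the grip force is fixed at half the most. Time passes only in rows, so rows that do not move let the fingers close. It gives the time, the measured TCP pose, the force and the opening at its end, in the units of the state.
- arm.read_state(): the state, without advancing time (a new reading comes with each control period).
- optics.get_image(name): name is "side" or "top" or "wrist"; returns a dict with "image" (384x512x3 uint8, blue, green, red), "depth" (384x512 float32, mm along the optical axis (not along the pixel's ray), 0 where there is no reading), "camera_matrix" (3x3 intrinsics, pixels), "R" (3x3) and "t" (3): a world point X has camera coordinates R X + t; the wrist camera has in their place "hand_eye" (4x4, takes a point from camera to tool coordinates, whose origin is the TCP and whose axes are the flange's). Camera axes: x right, y down, z forward; pixel columns grow to the right and rows downward; lengths in mm; the calibration is good to about 2 mm. A picture is of the moment at which its call begins: read the wrist's pose just before it.
- workorder.job_done(): hands the job in, once; it reports no verdict.
The state is a dict: "clock": time; "joints": joint angles; "joint_vel": joint speeds; "joint_efforts": joint torques, N m; "position": TCP position; "ee_rot": TCP orientation; "contact_force": force on the tool from outside, world axes, zero at the start; "wrist_torque": the same for the moment, N m; "gripper_width": finger opening in mm.
Only numpy, scipy, OpenCV 4.12 (cv2) and the standard library are available. Lean on these libraries where they do the work, as an engineer would, in place of code of your own. Each camera call takes 0.05 s, during which the arm holds its last target. There are 200 camera calls.

TASK

Two nested sample trays stick tightly together in the holder, gripped by small spring clips. First turn the red turnbutton until it stops over the white lower tray's tongue, so that the lower tray stays down; then peel off the blue top tray by its upright ear, raising that corner clearly while the opposite corner is still seated, and hold the tray out roughly level, about 15 cm above the bench and centred over the green mat. Finish holding it there, still and in the gripper; the lower tray stays in the holder with the button turned over it, and the other things on the bench are left alone.

Things in the scene. Friction and masses are not known exactly. Their poses are not given: they have to be found in the camera images.
- holder: fixed aluminium tray holder, base plate 184 x 124 x 8 mm lying on the bench; origin at the centre of its underside, x along its length, z up. At its +x end a fixed lip reaches over the lower tray's tongue; at its -x end (towards the robot) is the red turnbutton. Fixed nearby: a lidded pot 280 mm tall, 217 mm across, at about (0.48, -0.02); at the right (y < -0.42) a shaker with columns over 0.5 m tall
- button (a joint): angle of the red turnbutton about a vertical pivot: 0 = its bar lies along the holder's -y direction, over the lower tray's tongue, against its stop (secured); it grows as the button turns clockwise seen from above, so that at about 1.57 the bar points along the holder's -x, off the tongue. To secure, turn it anticlockwise seen from above down to 0. Friction of 0.03 N m keeps it in place
- button_grip (a point): point on the turnbutton's pivot axis, 63.5 mm above the bench, where its upright wing is gripped. The wing is 10 mm thick, 30 mm long along the bar, centred on the axis, and stands from 47.5 to 73.5 mm above the bench; the flat bar below it is 14 mm wide and reaches 38 mm from the axis. Its x axis is across the wing, its -y axis points along the bar to its tip; it turns with the button
- lower_tray: loose white tray in the holder, flange 124 x 94 mm, 30 mm tall, a tongue at each end; origin at its centre under its feet, 8 mm above the bench; axes as the holder's; 2.5 mm of vertical play under lip and button. Four black spring clips (at x = +-36 mm on both long edges, tops 52 mm above the bench) each grip the blue flange with a few N and let go after 4 to 6 mm of rise
- top_tray: loose blue formed tray, about 0.1 kg, nested in the white one and gripped by its clips. Flange 124 (x) x 94 (y) mm, 30 mm tall; origin at its centre under its feet, 9.5 mm above the lower tray's origin when nested; axes as the holder's at the start, z up
- ear (a point): middle of the upright grip ear of the blue tray, at its -x -y corner: 52 mm along -x, 37.5 mm along -y and 49 mm up from the tray's origin. The ear is a fin 10 mm thick and 26 mm long, its length along the diagonal to the opposite corner (37.2 degrees from the tray's x axis towards +y); it stands 34 mm above the flange, 30 to 64 mm above the tray's origin. The axes are the tray's
- ear_corner (a point): the blue tray's flange corner next to the ear, at (-62, -47, 28.5) mm from the tray's origin
- far_corner (a point): the blue tray's flange corner diagonally opposite to the ear, at (62, 47, 28.5) mm from the tray's origin
- mat: fixed green mat, 100 x 100 x 3 mm, with white square lines; origin at the centre of its underside on the bench. A fixed controller box, 330 mm tall, stands behind it (x > 0.61, y 0.27 to 0.52)
- vial_blue: bystander: sample vial with a blue cap, 27 mm across, 66 mm tall; origin at the centre of its underside
- puck: bystander: grey-brown epoxy puck, 40 mm across, 22 mm tall; origin at the centre of its underside
- sample_jar: bystander: white jar, 66 mm across, 76 mm tall; origin at the centre of its underside

How it is judged (in metres and radians):
On the way, in this order (a step that is already met when the one before it is completed fails the run):
1. the turnbutton is turned home over the lower tray's tongue while the trays are still nested (value of joint button below 0.15 rad and distance between top_tray and lower_tray below 0.0125 m), for 0.2 s.
2. the ear's corner is raised by 15 mm or more while the opposite corner is still seated (raised less than 5 mm) (z of ear_corner in the frame of holder above 0.061 m and z of far_corner in the frame of holder below 0.051 m and value of joint button below 0.2 rad), for 0.1 s.
At the end, for the whole second after the job is handed in: The gripper holds the blue tray still, its origin 100 to 220 mm above the bench, within 45 mm of the mat's centre from above, tilted under 0.35 rad; the white tray lies in the holder (under 5 mm up, 8 mm sideways) and the turnbutton is within 0.2 rad of its stop (height (world z) of top_tray between 0.1 and 0.22 m and horizontal distance between top_tray and mat below 0.045 m and angle between top_tray's own z axis and vertical below 0.35 rad and linear speed of top_tray below 0.03 m/s and contact force between the fingers and top_tray above 1 N and value of joint button below 0.2 rad and z of lower_tray in the frame of holder below 0.013 m and x of lower_tray in the frame of holder between -0.008 and 0.008 m and y of lower_tray in the frame of holder between -0.008 and 0.008 m); the arm keeps its last pose, push and grip.
It fails at once if the lower tray is lifted (more than 10 mm) with the top one (z of lower_tray in the frame of holder above 0.018 m).
It fails at once if a bystander (vial, puck or jar) is moved by more than 30 mm (distance of any of vial_blue, puck, sample_jar from where it was at the start of the episode above 0.03 m).
It also fails if it takes over 58 s, if anything falls off the work surface, if the arm or the gripper's body presses on something with over 40 N, if the wrist force passes 120 N, or if a joint passes its speed limit or range.

## Working session

There is one attempt and no reset: what is moved stays moved. The work goes in short steps, Python scripts to look and compute and a tool call to move; the robot and the scene stay as the last step left them, time stands still between calls to the robot, and variables do not carry over. Pictures are saved under pics/ and viewed, about 8 in all and at most 12, crops included, and the job is handed in when it is done.

Besides the shell and the picture viewer there is one more tool, called after "Request:" as name(argument=value, ...) on one line, values as JSON. play_rows: Moves the arm, as the interface text tells. Its arguments: {"type":"object","properties":{"travel":{"type":"array","items":{"type":"array","items":{"type":"number"}}},"rotation":{"type":"array","items":{"type":"array","items":{"type":"number"}}},"grip":{"type":"array","items":{"type":"number"}}},"required":["travel","rotation","grip"]}

```bash
mkdir -p pics
cat > h.py <<'E'
import numpy as np, cv2
from bench import arm, optics, workorder
from scipy.spatial.transform import Rotation as Ro
def world(d, S=None):
    K=d["camera_matrix"]; z=d["depth"]; v,u=np.indices(z.shape)
    P=np.stack([(u-K[0,2])/K[0,0]*z,(v-K[1,2])/K[1,1]*z,z],-1)
    if "R" in d: return (P-d["t"])@d["R"]
    H=d["hand_eye"]; P=P@H[:3,:3].T+H[:3,3]
    return P@Ro.from_quat(S["ee_rot"]).as_matrix().T+S["position"]
E
python3 - <<'E'
from h import *
print(arm.read_state(), arm.grip_depth)
for n in("top","side"):
    d=optics.get_image(n); np.savez(""+n+".npz",**d); cv2.imwrite(f"pics/{n}0.png",d["image"])
    print(n,d["camera_matrix"],d["R"],d["t"])
a=cv2.imread("pics/top0.png");b=cv2.imread("pics/side0.png")
E
```

```text
{'clock': 0.0, 'joints': array([-9.08383747e-01,  3.85528247e-01,  6.63076119e-03, -4.95622580e-04,
       -1.19399158e+00, -2.58599188e-01]), 'joint_vel': array([-1.01370735e-05,  1.18500968e-03,  2.22453061e-03, -4.81467483e-04,
       -4.09764160e-04,  3.70163193e-04]), 'joint_efforts': array([-8.37505086e-04, -3.92291236e+01,  1.88398039e+01,  4.18635160e+00,
       -4.72325875e-03,  6.88139210e-06]), 'position': array([ 245.36811336, -574.18882609,  230.2411004 ]), 'ee_rot': array([-2.00447975e-01,  9.79703762e-01,  1.03972771e-03, -2.58672288e-04]), 'contact_force': array([-0.01883083,  0.06937704,  0.2113115 ]), 'wrist_torque': array([0.00223531, 0.03402846, 0.04299001]), 'gripper_width': 85.13355047535183} 18.700000000000003
top [[453.90312436   0.         260.96704055]
 [  0.         453.90312436 188.57579831]
 [  0.           0.           1.        ]] [[ 2.68565628e-02 -9.99634490e-01  3.10027735e-03]
 [-9.96472097e-01 -2.70180290e-02 -7.94568197e-02]
 [ 7.95115408e-02 -9.55402801e-04 -9.96833488e-01]] [  14.65779151  474.17712884 1488.35465978]
side [[346.91988683   0.         257.26290268]
 [  0.         346.91988683 197.40676633]
 [  0.           0.           1.        ]] [[-0.85135866 -0.52449521 -0.00965401]
 [-0.1753588   0.30188985 -0.9370762 ]
 [ 0.49440643 -0.79609503 -0.34899139]] [ 443.87127593  129.65546619 1128.35285873]
```

View pics/top0.png

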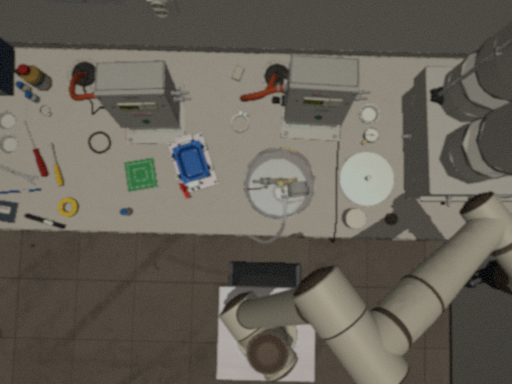

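View pics/side0.png

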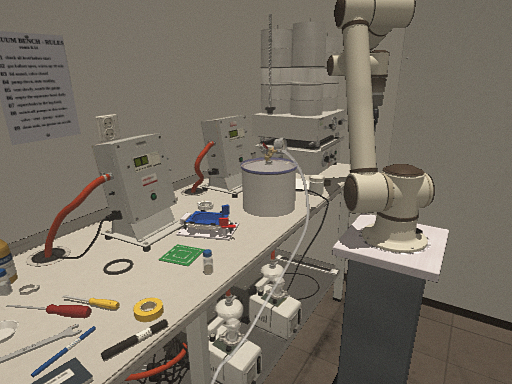

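Top view: holder with blue tray at about (192,163), red button at (184,190), mat at (141,175), vial at (125,211), pot at (280,183). Next I enlarge the holder and compute the rough positions.

Run:
```python
from h import *
d=dict(np.load("top.npz")); W=world(d); im=d["image"]
for n,(u,v) in dict(mat=(141,175),tray=(192,163),btn=(184,190),vial=(125,211),jar=(355,218)).items(): print(n,W[v,u].round())
hsv=cv2.cvtColor(im,cv2.COLOR_BGR2HSV)
g=cv2.inRange(hsv,(45,120,40),(80,255,255)); g[:, :115]=0;g[:,165:]=0;g[:150]=0
print("mat",np.median(W[g>0],0), (W[g>0].max(0)+W[g>0].min(0))/2)
c=cv2.resize(im[128:206,110:220],None,fx=7,fy=7,interpolation=cv2.INTER_CUBIC); cv2.imwrite("pics/c.png",c)
```

```text
mat [510. 432.   2.]
tray [552. 259.  23.]
btn [458. 274.  71.]
vial [386. 462.  61.]
jar [ 383. -275.   71.]
mat [510.78356728 435.37710648   2.06355762] [513.48259109 428.53179491   3.74451842]
```

View pics/c.png

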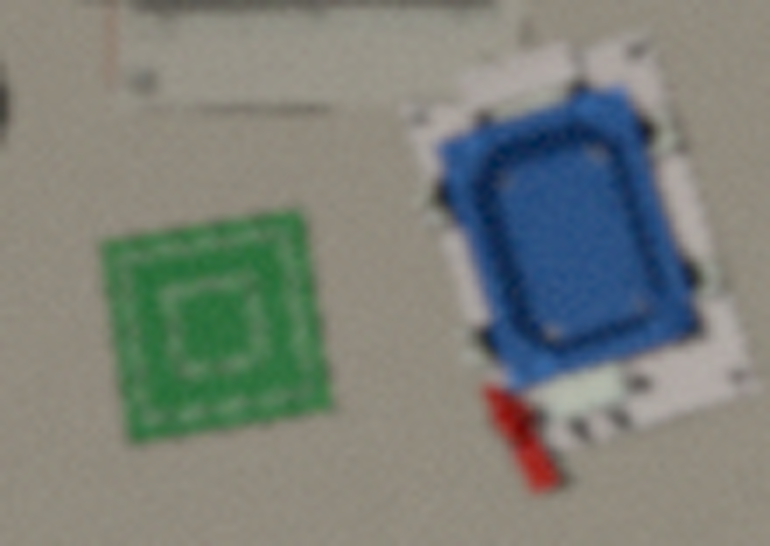

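Crop: the holder is yawed about +14°, the button bar points along holder -x at crop (520,440), and the ear corner is near (690,320). Before moving I check obstacle heights along the path.

Run:
```python
from h import *
ws=[world(dict(np.load(n+".npz"))).reshape(-1,3) for n in("top","side")]
for n,W in zip("ts",ws):
  for y in range(-600,560,80):
    m=(abs(W[:,1]-y)<45)&(W[:,0]>200)&(W[:,0]<640)
    r=[ (W[m&(abs(W[:,0]-x)<40)][:,2].max().round() if (m&(abs(W[:,0]-x)<40)).any() else -9) for x in range(240,640,80)]
    print(n,y,r)
```

```text
t -600 [np.float64(443.0), np.float64(378.0), np.float64(9.0), np.float64(309.0), -9]
t -520 [np.float64(550.0), np.float64(574.0), np.float64(576.0), np.float64(613.0), np.float64(455.0)]
t -440 [np.float64(612.0), np.float64(616.0), np.float64(585.0), np.float64(642.0), np.float64(664.0)]
t -360 [np.float64(665.0), np.float64(642.0), np.float64(566.0), np.float64(40.0), np.float64(42.0)]
t -280 [np.float64(694.0), np.float64(643.0), np.float64(85.0), np.float64(40.0), np.float64(38.0)]
t -200 [np.float64(719.0), np.float64(27.0), np.float64(83.0), np.float64(28.0), np.float64(16.0)]
t -120 [np.float64(740.0), np.float64(711.0), np.float64(218.0), np.float64(275.0), np.float64(184.0)]
t -40 [np.float64(739.0), np.float64(178.0), np.float64(249.0), np.float64(276.0), np.float64(185.0)]
t 40 [np.float64(-835.0), np.float64(1521.0), np.float64(185.0), np.float64(280.0), np.float64(184.0)]
t 120 [np.float64(-835.0), np.float64(8.0), np.float64(12.0), np.float64(182.0), np.float64(10.0)]
t 200 [np.float64(-846.0), np.float64(8.0), np.float64(9.0), np.float64(84.0), np.float64(83.0)]
t 28
[... 1073 characters left out ...]
68.0), np.float64(179.0)]
s -40 [np.float64(714.0), np.float64(174.0), np.float64(246.0), np.float64(272.0), np.float64(179.0)]
s 40 [-9, np.float64(61.0), np.float64(179.0), np.float64(276.0), np.float64(179.0)]
s 120 [-9, np.float64(2.0), np.float64(176.0), np.float64(178.0), np.float64(175.0)]
s 200 [-9, np.float64(3.0), np.float64(3.0), np.float64(83.0), np.float64(82.0)]
s 280 [-9, np.float64(3.0), np.float64(48.0), np.float64(76.0), np.float64(52.0)]
s 360 [-9, np.float64(3.0), np.float64(3.0), np.float64(9.0), np.float64(52.0)]
s 440 [-9, np.float64(2.0), np.float64(67.0), np.float64(6.0), np.float64(6.0)]
s 520 [-9, np.float64(3.0), np.float64(67.0), np.float64(5.0), np.float64(9.0)]
```

Request:
play_rows(travel=[[0, 0, -0.04], [0, 0, -0.04], [0, 0, -0.04], [0, 0, -0.04], [0, 0, -0.04], [-0.02, 0.032, 0], [-0.02, 0.032, 0], [-0.02, 0.032, 0], [-0.02, 0.032, 0], [-0.02, 0.032, 0], [-0.02, 0.032, 0]], rotation=[[0, 0, 0], [0, 0, 0], [0, 0, 0], [0, 0, 0], [0, 0, 0], [0, 0, 0], [0, 0, 0], [0, 0, 0], [0, 0, 0], [0, 0, 0], [0, 0, 0]], grip=[1, 1, 1, 1, 1, 1, 1, 1, 1, 1, 1])

```text
clock: 1.02
position: [280.1, -349.2, 430.7]
ee_rot: [-0.2, 0.98, 0.0, -0.0]
contact_force: [1.7, 1.0, 0.4]
gripper_width: 85.2
```

Request:
play_rows(travel=[[-0.025, 0.0275, 0], [-0.025, 0.0275, 0], [-0.025, 0.0275, 0], [-0.025, 0.0275, 0], [-0.025, 0.0275, 0], [-0.025, 0.0275, 0], [-0.025, 0.0275, 0], [-0.025, 0.0275, 0], [-0.025, 0.0275, 0], [-0.025, 0.0275, 0], [-0.022, 0.03, 0]], rotation=[[0, 0, 0], [0, 0, 0], [0, 0, 0], [0, 0, 0], [0, 0, 0], [0, 0, 0], [0, 0, 0], [0, 0, 0], [0, 0, 0], [0, 0, 0], [0, 0, 0]], grip=[1, 1, 1, 1, 1, 1, 1, 1, 1, 1, 1])

```text
clock: 1.93
position: [410.8, 38.3, 431.0]
ee_rot: [-0.201, 0.98, 0.0, -0.0]
contact_force: [0.9, -0.1, 0.1]
gripper_width: 85.5
```

Request:
play_rows(travel=[[-0.022, 0.03, 0], [-0.022, 0.03, 0], [-0.022, 0.03, 0], [-0.022, 0.03, 0], [-0.022, 0.03, 0], [-0.022, 0.03, 0], [0, 0, 0.04], [0, 0, 0.04], [0, 0, 0.04], [0, 0, 0]], rotation=[[0, 0, 0], [0, 0, 0], [0, 0, 0], [0, 0, 0], [0, 0, 0], [0, 0, 0], [0, 0, 0], [0, 0, 0], [0, 0, 0], [0, 0, 0]], grip=[0.5, 0.5, 0.5, 0.5, 0.5, 0.5, 0.5, 0.5, 0.5, 0.5])

```text
clock: 2.77
position: [456.0, 250.4, 300.6]
ee_rot: [-0.2, 0.98, -0.004, -0.01]
contact_force: [-1.8, -0.3, -2.9]
gripper_width: 42.4
```

Run:
```python
from h import *
s=arm.read_state(); d=optics.get_image("wrist"); np.savez("w1.npz",**d,pos=s["position"],rot=s["ee_rot"])
print(s["position"],s["ee_rot"],s["joints"],d["hand_eye"])
cv2.imwrite("pics/w1.png",d["image"])
```

```text
[456.02451595 250.41702448 300.64969751] [-0.20011571  0.97970733 -0.00439945 -0.01038767] [ 0.81155571  0.17326967 -0.11032314 -0.00485582 -1.30927586 -1.97806677] [[ 2.61495770e-04 -9.55538119e-01 -2.94867486e-01  7.53053268e+01]
 [ 9.99999909e-01  1.50737228e-04  3.98350395e-04  5.91715342e-01]
 [-3.36191480e-04 -2.94867563e-01  9.55538072e-01 -1.43280125e+02]
 [ 0.00000000e+00  0.00000000e+00  0.00000000e+00  1.00000000e+00]]
```

View pics/w1.png

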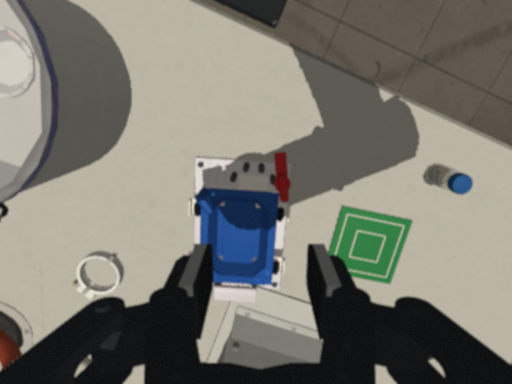

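Wrist view: button at (282,178) pointing towards the robot, blue tray centred at (238,238), mat at (370,245), ear in shadow near (208,200). I fit the poses by colour and depth.

```bash
cat > fit.py <<'E'
from h import *
def fit(name):
    s=arm.read_state(); d=optics.get_image(name); W=world(d,s); im=d["image"]
    hsv=cv2.cvtColor(im,cv2.COLOR_BGR2HSV)
    ok=(d["depth"]>0)&(abs(W[...,0]-530)<160)&(abs(W[...,1]-270)<110)
    B=(cv2.inRange(hsv,(105,110,20),(130,255,255))>0)&ok
    R=((cv2.inRange(hsv,(0,120,30),(8,255,255))|cv2.inRange(hsv,(172,120,30),(180,255,255)))>0)&ok
    z=W[...,2]
    def rect(m,t):
        p=W[m]
        if len(p)<6: print(t,len(p)); return
        r=cv2.minAreaRect(p[:,:2].astype(np.float32)); c,sv,v=np.linalg.svd(p[:,:2]-p[:,:2].mean(0),full_matrices=False)
        print(t,len(p),"rect",np.round(r[0],1),np.round(r[1],1),round(r[2],1),"mean",p.mean(0).round(1),"dir",round(np.degrees(np.arctan2(v[0,1],v[0,0])),1))
    rect(B&(abs(z-46)<6),"flange"); rect(B&(z>62),"ear"); rect(R&(z>64),"wing"); rect(R&(z<56)&(z>36),"bar"); rect(R,"red")
    g=(cv2.inRange(hsv,(45,100,30),(80,255,255))>0)&(d["depth"]>0)&(z<15)
    rect(g,"mat")
    return s,d,W
if __name__=="__main__":
    import sys
    for n in sys.argv[1:]: print(n); s,d,W=fit(n)
    np.savez("last.npz",**d,W=W); cv2.imwrite("pics/last.png",cv2.resize(d["image"][130:320,170:310],None,fx=4,fy=4,interpolation=cv2.INTER_CUBIC))
E
python3 fit.py top wrist
```

```text
top
flange 274 rect [556.4 258.9] [122.8  95.2] 22.1 mean [573.3 257.   46.1] dir 50.5
ear 41 rect [496.9 210.8] [62.1 34. ] 16.6 mean [504.7 208.8 196. ] dir 2.6
wing 18 rect [454.1 252.7] [71.6 14.5] 66.6 mean [461.4 271.5 131.1] dir 69.4
bar 33 rect [456.6 275.5] [41.8 12.6] 23.2 mean [453.  273.2  46.8] dir -161.0
red 56 rect [447.4 256. ] [71.9 30.6] 65.2 mean [456.2 272.9  75.1] dir 54.4
mat 0
wrist
flange 2505 rect [556.5 262.6] [125.4  97.2] 19.8 mean [552.5 269.6  47.3] dir 21.8
ear 324 rect [492.5 217.6] [23.8 70.9] 76.4 mean [509.4 214.7 115.5] dir 159.6
wing 226 rect [466.2 244.9] [101.   25.9] 85.0 mean [469.3 281.9  83.1] dir 87.4
bar 288 rect [457.3 276.9] [43.3 18.2] 32.8 mean [453.1 275.6  48.3] dir 23.6
red 532 rect [456.2 245.8] [101.  46.] 85.0 mean [460.2 278.4  63.3] dir 43.1
mat 3013 rect [514.3 436.3] [97.5 97.9] 11.1 mean [511. 436.   4.] dir 68.5
```

View pics/last.png

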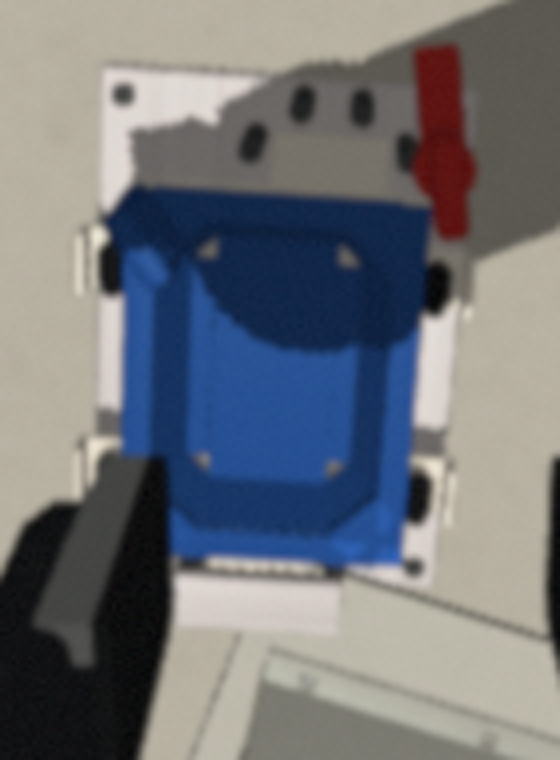

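```bash
cat > ray.py <<'E'
from h import *
def ray(d,s,u,v,z):
    K=d["camera_matrix"]; H=d["hand_eye"]; R=Ro.from_quat(s["ee_rot"]).as_matrix()
    c=R@H[:3,3]+s["position"]; k=R@H[:3,:3]@np.array([(u-K[0,2])/K[0,0],(v-K[1,2])/K[1,1],1])
    return c+k*(z-c[2])/k[2]
E
python3 - <<'E'
from ray import *
s=arm.read_state(); d=dict(np.load("last.npz")); W=d["W"]; print(s["position"],s["ee_rot"])
P={}
for n,(u,v,z) in dict(c0=(105,68,8),c1=(432,585,8),s0=(123,95,8),s1=(413,567,8),f00=(430,207,46),f01=(402,562,46),f10=(172,555,46),tip=(438,47,45),disk=(445,165,42),wend=(455,237,73.5)).items():
    u,v=170+u/4,130+v/4; P[n]=ray(d,s,u,v,z); print(n,P[n].round(1),W[int(round(v)),int(round(u))].round(1))
print((P["c0"]+P["c1"])/2,(P["s0"]+P["s1"])/2)
a=P["f01"]-P["f00"]; print(np.linalg.norm(a),np.degrees(np.arctan2(a[1],a[0])))
a=P["c1"]-P["c0"]; print(np.linalg.norm(a),np.degrees(np.arctan2(a[1],a[0])-np.arctan2(124,184)))
E
```

```text
[462.84548942 254.29966066 313.87589966] [-2.00702187e-01  9.79650275e-01  2.40762029e-04  1.97809030e-03]
c0 [493.8 178.4   8. ] [490.4 176.4   9.5]
c1 [626.4 355.    8. ] [625.  353.5   1.2]
s0 [499.9 186.9   8. ] [496.3 185.7  10.4]
s1 [622.3 345.5   8. ] [617.  341.5  10.7]
f00 [486.3 289.5  46. ] [478.4 284.3  68.1]
f01 [602.6 331.1  46. ] [597.3 327.   47.4]
f10 [630.5 259.2  46. ] [648.  260.1   8.5]
tip [440.4 271.6  45. ] [437.3 269.6  48.3]
disk [473.1 288.9  42. ] [464.1 281.4  73.2]
wend [485.4 295.5  73.5] [482.1 293.3  73.2]
[560.11578144 266.69900584   8.        ] [561.10729901 266.22071428   8.        ]
123.5733378204115 19.711970451645207
220.79650758826347 19.105547620549878
```

Request:
play_rows(travel=[[-0.01, 0.013, 0.03], [-0.01, 0.012, 0.03], [0, 0, 0.03], [0, 0, 0.03], [0, 0, 0.03], [0, 0, 0], [0, 0, 0], [0, 0, 0], [0, 0, 0]], rotation=[[0, 0, 0], [0, 0, 0], [0, 0, 0], [0, 0, 0], [0, 0, 0], [0, 0, 0], [0, 0, 0], [0, 0, 0], [0, 0, 0]], grip=[0.5, 0.5, 0.5, 0.5, 0.5, 0.5, 0.5, 0.5, 0.5])

```text
clock: 3.67
position: [472.0, 286.2, 165.0]
ee_rot: [-0.201, 0.98, 0.002, 0.003]
contact_force: [-0.3, 0.4, 0.7]
gripper_width: 43.1
```

Run:
```python
from fit import *
s,d,W=fit("wrist"); t=arm.read_state(); print(s["position"],t["position"],s["ee_rot"])
np.savez("w2.npz",**d,W=W,position=s["position"],ee_rot=s["ee_rot"]); cv2.imwrite("pics/w2.png",cv2.resize(d["image"],(800,600)))
```

```text
flange 4967 rect [556.  260.8] [125.8  98.9] 19.6 mean [543.3 266.5  47.4] dir 34.5
ear 1112 rect [499.6 236.1] [26.4 78. ] 35.7 mean [508.4 223.8 102.5] dir 122.8
wing 528 rect [469.6 285.2] [28.3 10. ] 28.1 mean [468.4 284.6  73.4] dir 28.0
bar 744 rect [457.  277.3] [43.9 19.5] 30.4 mean [452.4 276.2  48.2] dir 29.2
red 1313 rect [459.  280.7] [51.  19.2] 21.9 mean [459.  279.7  58.4] dir 28.3
mat 5062 rect [508.9 435.2] [88.4 98.4] 10.8 mean [500.5 436.5   3.9] dir 76.0
[471.95997421 286.21190269 164.99892344] [471.56007729 285.9178798  164.51579786] [-0.20070532  0.97964516  0.00175964  0.00310412]
```

View pics/w2.png

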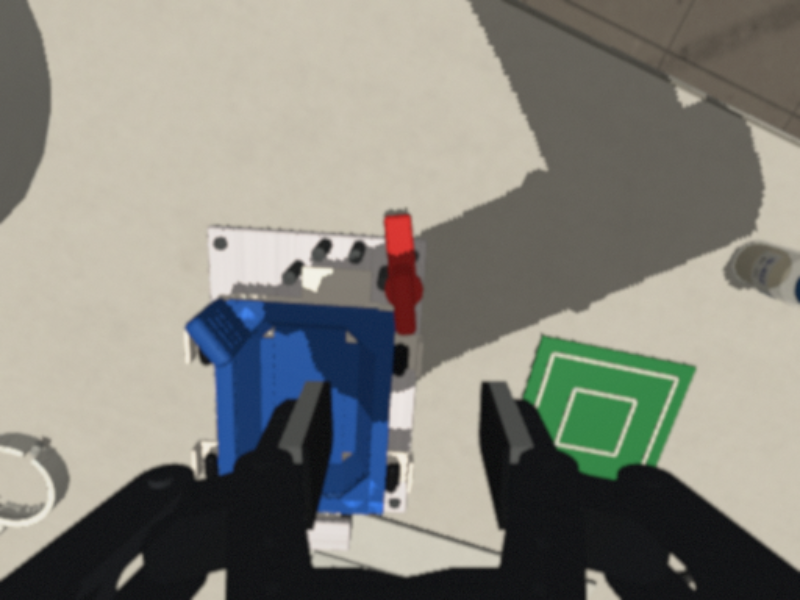

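Wing measured at (469.6, 285.2), direction 28°, holder yaw 19.6°, so the button angle is about 1.42. I descend on the wing.

Request:
play_rows(travel=[[0.002, 0, 0.02], [0, 0, 0.025], [0, 0, 0.025], [0, 0, 0.02], [0, 0, 0.012], [0, 0, 0.006], [0, 0, 0], [0, 0, 0], [0, 0, 0]], rotation=[[0, 0, -0.043], [0, 0, -0.043], [0, 0, 0], [0, 0, 0], [0, 0, 0], [0, 0, 0], [0, 0, 0], [0, 0, 0], [0, 0, 0]], grip=[0.5, 0.5, 0.5, 0.5, 0.5, 0.5, 0.5, 0.5, 0.5])

```text
clock: 4.47
position: [469.1, 284.7, 54.9]
ee_rot: [-0.243, 0.97, 0.001, 0.001]
contact_force: [0.6, -0.4, 0.0]
gripper_width: 42.5
```

Run:
```python
from h import *
s=arm.read_state(); print(s["position"],Ro.from_quat(s["ee_rot"]).as_matrix().round(4),s["joints"].round(3),s["contact_force"],arm.grip_depth)
```

```text
[469.08082885 284.69540979  54.91938444] [[-8.822e-01 -4.708e-01  2.400e-03]
 [-4.708e-01  8.822e-01  2.200e-03]
 [-3.100e-03  8.000e-04 -1.000e+00]] [ 0.841  0.449 -0.4    0.    -0.718 -1.922] [ 0.57606591 -0.38309753  0.01510324] 18.700000000000003
```

Request:
play_rows(travel=[[-0.0007, 0.0002, 0.004], [0, 0, 0], [0, 0, 0], [0, 0, 0], [0, 0, 0], [0, 0, 0], [0, 0, 0], [0, 0, 0], [0, 0, 0], [0, 0, 0]], rotation=[[0, 0, 0], [0, 0, 0], [0, 0, 0], [0, 0, 0], [0, 0, 0], [0, 0, 0], [0, 0, 0], [0, 0, 0], [0, 0, 0], [0, 0, 0]], grip=[0.4, 0.3, 0.2, 0.1, 0, 0, 0, 0, 0, 0])

```text
clock: 5.3
position: [469.0, 284.1, 49.8]
ee_rot: [-0.243, 0.97, -0.0, 0.0]
contact_force: [2.1, -2.8, 4.5]
gripper_width: 8.5
```

Request:
play_rows(travel=[[0, 0, 0], [0, 0, 0], [0, 0, 0], [0, 0, 0], [0, 0, 0], [0, 0, 0], [0, 0, 0], [0, 0, 0], [0, 0, 0], [0, 0, 0], [0, 0, 0], [0, 0, 0]], rotation=[[0, 0, -0.06], [0, 0, -0.06], [0, 0, -0.06], [0, 0, -0.06], [0, 0, -0.06], [0, 0, -0.06], [0, 0, -0.06], [0, 0, -0.06], [0, 0, -0.06], [0, 0, -0.06], [0, 0, -0.06], [0, 0, -0.06]], grip=[0, 0, 0, 0, 0, 0, 0, 0, 0, 0, 0, 0])

```text
clock: 6.3
position: [469.9, 283.2, 49.8]
ee_rot: [-0.57, 0.822, -0.001, 0.0]
contact_force: [7.3, -7.7, 3.8]
gripper_width: 9.1
```

Request:
play_rows(travel=[[0, 0, 0], [0, 0, 0], [0, 0, 0], [0, 0, 0], [0, 0, 0], [0, 0, 0], [0, 0, 0], [0, 0, 0], [0, 0, 0], [0, 0, 0], [0, 0, 0], [0, 0, 0]], rotation=[[0, 0, -0.06], [0, 0, -0.06], [0, 0, -0.06], [0, 0, -0.06], [0, 0, -0.06], [0, 0, -0.06], [0, 0, -0.06], [0, 0, -0.06], [0, 0, -0.06], [0, 0, -0.06], [0, 0, -0.06], [0, 0, -0.06]], grip=[0, 0, 0, 0, 0, 0, 0, 0, 0, 0, 0, 0])

```text
clock: 7.3
position: [471.3, 283.2, 49.8]
ee_rot: [0.823, -0.568, 0.002, -0.001]
contact_force: [10.9, -9.1, 1.7]
gripper_width: 8.7
```

Run:
```python
from h import *
s=arm.read_state(); R=Ro.from_quat(s["ee_rot"]).as_matrix(); print(s["position"],np.degrees(np.arctan2(R[1,1],R[0,1])),s["joints"].round(3),s["contact_force"],s["wrist_torque"],s["gripper_width"])
```

```text
[471.27325126 283.17366882  49.76463317] -159.27998155860288 [ 0.838  0.459 -0.403  0.005 -0.707 -0.48 ] [10.8685137 -9.0580273  1.6782185] [-2.74581254 -3.31071315 -0.57275171] 8.6918701036511
```

Request:
play_rows(travel=[[0, 0, 0], [0, 0, 0], [0, 0, 0], [0, 0, 0], [0, 0, -0.015], [0, 0, -0.025], [0, 0, -0.03], [0, 0, -0.03], [0, 0, 0], [0, 0, 0], [0, 0, 0]], rotation=[[0, 0, 0], [0, 0, 0], [0, 0, 0], [0, 0, 0], [0, 0, 0], [0, 0, 0], [0, 0, 0], [0, 0, 0], [0, 0, 0], [0, 0, 0], [0, 0, 0]], grip=[0.25, 0.25, 0.25, 0.25, 0.25, 0.25, 0.25, 0.25, 0.4, 0.4, 0.4])

```text
clock: 8.22
position: [467.9, 284.3, 148.8]
ee_rot: [0.822, -0.569, -0.0, 0.0]
contact_force: [0.1, -0.9, -0.2]
gripper_width: 33.8
```

Run:
```python
from fit import *
s,d,W=fit("wrist"); print(s["position"],s["ee_rot"],s["contact_force"])
cv2.imwrite("pics/w3.png",cv2.resize(d["image"],(800,600)))
```

```text
flange 10965 rect [556.3 262.7] [125.3  95. ] 19.5 mean [562.1 263.3  47.1] dir -169.7
ear 875 rect [519.  210.7] [25.1 10.6] 55.9 mean [518.4 210.8  80.3] dir 55.2
wing 596 rect [470.7 284.8] [ 9.5 28.7] 20.4 mean [471.2 283.3  73.4] dir 109.6
bar 796 rect [476.2 271. ] [18.6 44.7] 21.8 mean [477.  266.6  48.4] dir 109.4
red 1429 rect [474.4 274. ] [18.6 51.4] 19.4 mean [474.6 273.7  59.1] dir 109.3
mat 2137 rect [534.  415.9] [67.4 52.1] 9.8 mean [537.7 412.3   3.9] dir -156.4
[467.9427145  284.34509799 148.84218466] [ 8.22003057e-01 -5.69482872e-01 -4.10483855e-04  2.52671141e-04] [ 0.0890183  -0.88255552 -0.18840003]
```

View pics/w3.png

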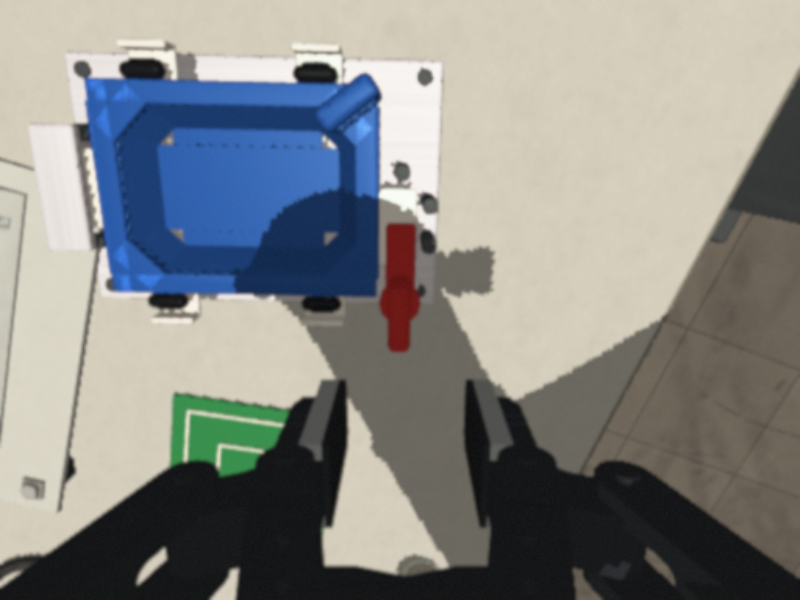

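Button bar now lies along 109.4° (holder -y), home over the tongue. The ear is at (519.4, 210.4), direction about 56.5°. I check the pot clearance for the wrist camera side and go above the ear.

Run:
```python
from h import *
W=np.concatenate([world(dict(np.load(n+".npz"))).reshape(-1,3) for n in("top","side")])
for y in range(90,190,20): print(y,[(lambda p:p.max().round() if len(p) else -9)(W[(abs(W[:,1]-y)<10)&(abs(W[:,0]-x)<12)][:,2]) for x in range(400,580,24)])
```

```text
90 [np.float64(9.0), np.float64(5.0), np.float64(177.0), np.float64(178.0), np.float64(178.0), np.float64(178.0), np.float64(6.0), np.float64(6.0)]
110 [np.float64(12.0), np.float64(7.0), np.float64(6.0), np.float64(5.0), np.float64(9.0), np.float64(4.0), np.float64(5.0), np.float64(7.0)]
130 [np.float64(6.0), np.float64(10.0), np.float64(5.0), np.float64(7.0), np.float64(7.0), np.float64(9.0), np.float64(10.0), np.float64(6.0)]
150 [np.float64(7.0), np.float64(8.0), np.float64(7.0), np.float64(4.0), np.float64(7.0), np.float64(6.0), np.float64(7.0), np.float64(6.0)]
170 [np.float64(6.0), np.float64(7.0), np.float64(8.0), np.float64(6.0), np.float64(14.0), np.float64(7.0), np.float64(8.0), np.float64(4.0)]
```

Request:
play_rows(travel=[[0.029, -0.0075, 0], [0.029, -0.0075, 0], [0.029, -0.0075, 0], [0, 0, 0], [0, 0, 0], [0, 0, 0], [0, 0, 0], [0, 0, 0], [0, 0, 0], [0, 0, 0], [0, 0, 0], [0, 0, 0]], rotation=[[0, 0, 0], [0, 0, 0], [0, 0, 0.11], [0, 0, 0.11], [0, 0, 0.11], [0, 0, 0.11], [0, 0, 0.11], [0, 0, 0.11], [0, 0, 0.11], [0, 0, 0.11], [0, 0, 0.06], [0, 0, 0]], grip=[0.4, 0.4, 0.4, 0.4, 0.4, 0.4, 0.4, 0.4, 0.4, 0.4, 0.4, 0.4])

```text
clock: 9.27
position: [519.5, 210.4, 147.6]
ee_rot: [-0.474, 0.88, -0.0, -0.002]
contact_force: [0.7, -0.4, 0.7]
gripper_width: 33.9
```

Run:
```python
from fit import *
s,d,W=fit("wrist"); s=arm.read_state(); R=Ro.from_quat(s["ee_rot"]).as_matrix(); print(s["position"],R.round(3),np.degrees(np.arctan2(R[1,1],R[0,1])),s["joints"].round(3))
e=np.array([519.4,210.4,0])-s["position"]; print("tool delta",(R.T@e).round(2))
```

```text
flange 4705 rect [555.9 262.2] [125.2  95.1] 19.5 mean [545.  267.6  47.2] dir 42.5
ear 947 rect [518.5 209.9] [25.3 61.6] 57.0 mean [519.7 208.8 103.8] dir -21.4
wing 614 rect [470.5 284.5] [ 9.6 29.3] 19.7 mean [470.7 282.4  72.7] dir 110.6
bar 778 rect [473.7 272. ] [18.6 48.5] 14.3 mean [475.6 266.   48.5] dir 118.7
red 1500 rect [475.  274.2] [18.5 51.8] 24.0 mean [473.2 273.5  59.2] dir 112.7
mat 239 rect [509.5 455.6] [30.3 64.4] 74.3 mean [510.4 457.1   4. ] dir -9.1
[519.62488563 210.43250598 147.76610499] [[-0.548 -0.837 -0.003]
 [-0.837  0.548 -0.002]
 [ 0.003  0.001 -1.   ]] 146.78701837558344 [ 0.674  0.353 -0.268 -0.    -0.953 -1.253]
tool delta [-2.6000e-01 -1.0000e-02  1.4777e+02]
```

Request:
play_rows(travel=[[0, 0, 0.025], [0, 0, 0.025], [0, 0, 0.02], [0, 0, 0.013], [0, 0, 0.008], [0, 0, 0], [0, 0, 0], [0, 0, 0], [0, 0, 0], [0, 0, 0], [0, 0, 0], [0, 0, 0]], rotation=[[0, 0, 0], [0, 0, 0], [0, 0, 0], [0, 0, 0], [0, 0, 0], [0, 0, 0], [0, 0, 0], [0, 0, 0], [0, 0, 0], [0, 0, 0], [0, 0, 0], [0, 0, 0]], grip=[0.4, 0.4, 0.4, 0.4, 0.4, 0.4, 0.3, 0.2, 0.1, 0, 0, 0])

```text
clock: 10.32
position: [521.0, 211.1, 59.4]
ee_rot: [-0.475, 0.88, 0.0, 0.001]
contact_force: [-0.9, -0.1, 4.8]
gripper_width: 8.7
```

Request:
play_rows(travel=[[0, 0, 0], [0, 0, 0], [0, 0, 0]], rotation=[[0, 0, 0], [0, 0, 0], [0, 0, 0]], grip=[0, 0, 0])

```text
clock: 10.57
position: [521.0, 211.1, 59.4]
ee_rot: [-0.475, 0.88, -0.0, 0.001]
contact_force: [-1.1, -0.3, 5.6]
gripper_width: 8.7
```

Request:
play_rows(travel=[[-0.0002, 0, -0.0019], [-0.0002, 0, -0.0019], [-0.0002, 0, -0.0019], [-0.0002, 0, -0.0019], [-0.0002, 0, -0.0019], [-0.0002, 0, -0.0019], [-0.0002, 0, -0.0019], [-0.0002, 0, -0.0019], [-0.0002, 0, -0.0019], [-0.0002, 0, -0.0019], [-0.0002, 0, -0.0019], [-0.0002, 0, -0.0019]], rotation=[[0, 0.013, 0], [0, 0.013, 0], [0, 0.013, 0], [0, 0.013, 0], [0, 0.013, 0], [0, 0.013, 0], [0, 0.013, 0], [0, 0.013, 0], [0, 0.013, 0], [0, 0.013, 0], [0, 0.013, 0], [0, 0.013, 0]], grip=[0, 0, 0, 0, 0, 0, 0, 0, 0, 0, 0, 0])

```text
clock: 11.57
position: [523.2, 214.5, 81.8]
ee_rot: [-0.474, 0.877, -0.037, -0.068]
contact_force: [1.0, 0.7, -1.9]
gripper_width: 8.4
```

Request:
play_rows(travel=[[0, 0, 0], [0, 0, 0], [0, 0, 0], [0, 0, 0]], rotation=[[0, 0, 0], [0, 0, 0], [0, 0, 0], [0, 0, 0]], grip=[0, 0, 0, 0])

```text
clock: 11.9
position: [522.5, 214.1, 80.9]
ee_rot: [-0.473, 0.877, -0.037, -0.068]
contact_force: [-0.1, -0.3, -1.1]
gripper_width: 8.9
```

Run:
```python
from h import *
s=arm.read_state(); R=Ro.from_quat(s["ee_rot"]).as_matrix(); print(s["position"],R.round(3),s["contact_force"],s["wrist_torque"])
d=optics.get_image("wrist"); W=world(d,s); np.savez("w4.npz",**d,W=W)
t=optics.get_image("side"); Ws=world(t)
for n,dd,w in(("wrist",d,W),("side",t,Ws)):
    hsv=cv2.cvtColor(dd["image"],cv2.COLOR_BGR2HSV)
    m=(cv2.inRange(hsv,(105,110,20),(130,255,255))>0)&(abs(w[...,0]-556)<90)&(abs(w[...,1]-262)<90)&(w[...,2]<100)
    p=w[m]-[556.2,262.5,0]; c,sn=np.cos(np.radians(19.5)),np.sin(np.radians(19.5))
    q=np.c_[p[:,0]*c+p[:,1]*sn,-p[:,0]*sn+p[:,1]*c,p[:,2]]
    # flange strips
    for nm,sel in dict(mx=(q[:,0]<-52)&(abs(q[:,1])<25),px=(q[:,0]>54)&(abs(q[:,1])<30),my=(q[:,1]<-40)&(abs(q[:,0])<25),py=(q[:,1]>40)&(abs(q[:,0])<25),far=(q[:,0]>52)&(q[:,1]>36)).items():
        print(n,nm,sel.sum(),np.median(q[sel],0).round(1) if sel.any() else "")
cv2.imwrite("pics/w4.png",d["image"]); cv2.imwrite("pics/s4.png",cv2.resize(t["image"][170:270,140:300],None,fx=5,fy=5,interpolation=cv2.INTER_CUBIC))
```

```text
[522.49667435 214.09991128  80.9495439 ] [[-0.542 -0.836 -0.085]
 [-0.826  0.549 -0.13 ]
 [ 0.155  0.    -0.988]] [-0.13847847 -0.2971985  -1.06674024] [ 0.27433562 -0.17628535  0.06016211]
wrist mx 1273 [-58.7  -0.7  67.5]
wrist px 0 
wrist my 156 [-13.7 -44.6  66. ]
wrist py 0 
wrist far 0 
side mx 12 [-56.7  -0.4  67.1]
side px 16 [59.4 -0.1 51.6]
side my 10 [ -6.1 -42.6  63.9]
side py 14 [ 1.2 46.5 54.1]
side far 5 [57.5 42.7 48. ]
```

View pics/s4.png

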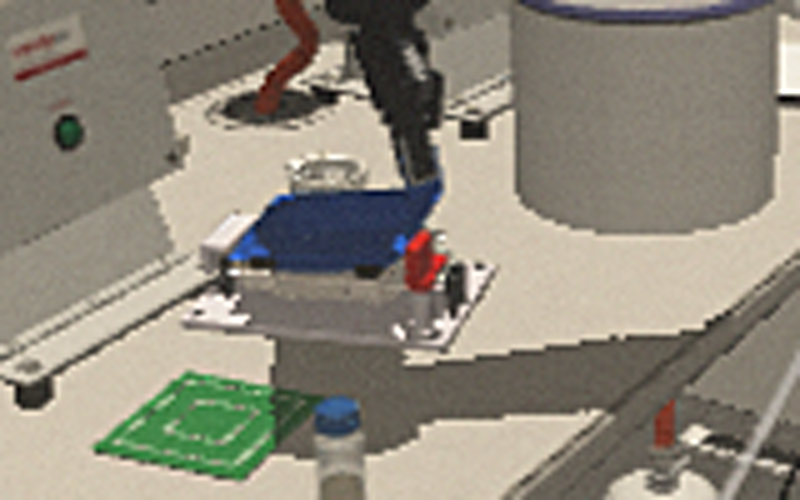

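Side view: the ear corner is raised to about 72 mm; the far corner, near crop (235,260), is still seated at about 47 mm. The button is over the tongue and the white tray is down. I lift now.

Request:
play_rows(travel=[[0.0005, 0, -0.003], [0.0006, 0, -0.004], [0.0006, 0, -0.004], [0.0006, 0, -0.004], [0.0006, 0, -0.004], [0.0006, 0, -0.004], [0.0015, 0, -0.01], [0.0015, 0, -0.012], [0.0015, 0, -0.012], [0.0015, 0, -0.012], [0, 0, 0]], rotation=[[0, 0, 0], [0, 0, 0], [0, 0, 0], [0, 0, 0], [0, 0, 0], [0, 0, 0], [0, 0, 0], [0, 0, 0], [0, 0, 0], [0, 0, 0], [0, 0, 0]], grip=[0, 0, 0, 0, 0, 0, 0, 0, 0, 0, 0])

```text
clock: 12.92
position: [524.9, 216.2, 153.8]
ee_rot: [-0.474, 0.877, -0.037, -0.066]
contact_force: [0.6, -0.2, -1.2]
gripper_width: 8.8
```

Request:
play_rows(travel=[[0, 0, -0.01], [0, 0, -0.01], [0, 0, -0.01], [0, 0, -0.01], [0, 0, 0], [0, 0, 0], [0, 0, 0], [0, 0, 0], [0, 0, 0]], rotation=[[0, -0.0195, 0], [0, -0.0195, 0], [0, -0.0195, 0], [0, -0.0195, 0], [0, -0.0195, 0], [0, -0.0195, 0], [0, -0.0195, 0], [0, -0.0195, 0], [0, 0, 0]], grip=[0, 0, 0, 0, 0, 0, 0, 0, 0])

```text
clock: 13.67
position: [525.3, 218.7, 189.8]
ee_rot: [-0.475, 0.88, 0.0, -0.0]
contact_force: [0.7, 0.1, -0.3]
gripper_width: 8.9
```

Run:
```python
from h import *
s=arm.read_state(); R=Ro.from_quat(s["ee_rot"]).as_matrix(); print(s["position"],R.round(3),s["contact_force"],s["gripper_width"])
d=optics.get_image("top"); w=world(d); t=optics.get_image("side")
# target TCP: tray origin at (505,436); same yaw assumed
off=np.array([36.2,52.1]); tgt=np.array([507,436])-off
print(tgt, (R.T@np.r_[tgt-s["position"][:2],0]).round(1))
a=cv2.resize(d["image"][128:218,110:220],None,fx=5,fy=5,interpolation=cv2.INTER_CUBIC); b=cv2.resize(t["image"][150:280,140:300],None,fx=3.46,fy=3.46,interpolation=cv2.INTER_CUBIC)[:450]
cv2.imwrite("pics/w5.png",cv2.resize(np.hstack([a,b[:450]]),None,fx=.72,fy=.72))
```

```text
[525.32687349 218.68442274 189.76438777] [[-0.549 -0.836 -0.001]
 [-0.836  0.549  0.   ]
 [-0.     0.001 -1.   ]] [ 0.71660835  0.05714444 -0.25934542] 8.91675349571179
[470.8 383.9] [-1.081e+02  1.363e+02  1.000e-01]
```

View pics/w5.png

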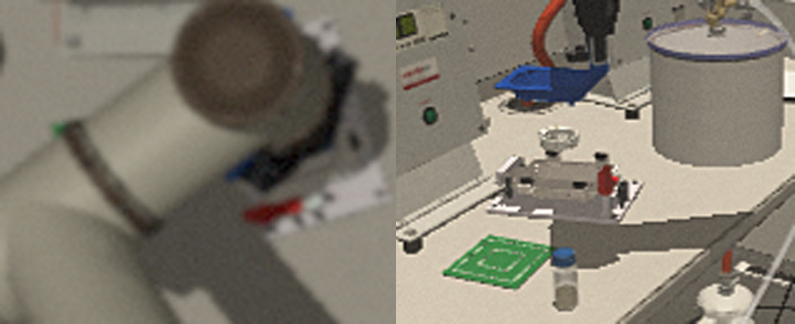

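Top and side views: the blue tray is held level. The white tray stays in the holder with the red bar over its tongue. I move the tray back from the controller box first, then over the mat.

Request:
play_rows(travel=[[0.006, 0.0095, 0], [0.0125, 0.019, 0], [0.006, 0.0095, 0], [-0.01, 0.0075, 0], [-0.02, 0.015, 0], [-0.02, 0.015, 0], [-0.02, 0.015, 0], [-0.02, 0.015, 0], [-0.02, 0.015, 0], [-0.015, 0.011, 0], [-0.008, 0.005, 0], [0, 0, 0]], rotation=[[0, 0, 0], [0, 0, 0], [0, 0, 0], [0, 0, 0], [0, 0, 0], [0, 0, 0], [0, 0, 0], [0, 0, 0], [0, 0, 0], [0, 0, 0], [0, 0, 0], [0, 0, 0]], grip=[0, 0, 0, 0, 0, 0, 0, 0, 0, 0, 0, 0])

```text
clock: 14.77
position: [471.3, 387.3, 189.7]
ee_rot: [-0.476, 0.879, -0.0, 0.0]
contact_force: [0.4, -0.7, -1.0]
gripper_width: 8.9
```

Request:
play_rows(travel=[[0, 0, 0], [0, 0, 0], [0, 0, 0], [0, 0, 0], [0, 0, 0], [0, 0, 0]], rotation=[[0, 0, 0], [0, 0, 0], [0, 0, 0], [0, 0, 0], [0, 0, 0], [0, 0, 0]], grip=[0, 0, 0, 0, 0, 0])

```text
clock: 15.27
position: [471.6, 384.6, 190.4]
ee_rot: [-0.475, 0.88, 0.0, 0.0]
contact_force: [-0.0, 0.3, -0.8]
gripper_width: 8.8
```

Run:
```python
from h import *
s=arm.read_state(); print(s["position"],s["contact_force"],s["gripper_width"],abs(s["joint_vel"]).max())
d=optics.get_image("wrist"); t=optics.get_image("side"); 
for n,dd in(("wrist",d),("side",t)):
    w=world(dd,s); hsv=cv2.cvtColor(dd["image"],cv2.COLOR_BGR2HSV)
    m=(cv2.inRange(hsv,(105,110,20),(130,255,255))>0)&(w[...,2]>120)&(w[...,2]<225)&(abs(w[...,0]-507)<110)&(abs(w[...,1]-436)<110)
    p=w[m]; f=p[(p[:,2]<195)]; r=cv2.minAreaRect(f[:,:2].astype(np.float32)); print(n,len(p),r,np.percentile(p[:,2],[5,50,95]))
    A=np.c_[f[:,:2]-f[:,:2].mean(0),np.ones(len(f))]; print(np.linalg.lstsq(A,f[:,2],rcond=None)[0])
cv2.imwrite("pics/w6.png",np.hstack([cv2.resize(d["image"],(400,300)),cv2.resize(t["image"],(400,300))]))
```

```text
[471.64393084 384.55529421 190.41275083] [-0.0445645   0.32563946 -0.79533508] 8.849623587422101 0.004364470734738205
wrist 5793 ((492.8965759277344, 420.4756774902344), (94.66120910644531, 73.7808609008789), 21.104774475097656) [157.85657569 178.96150222 213.52713937]
[ -0.17891325  -0.24123907 169.19536982]
side 569 ((507.1083068847656, 439.3372802734375), (125.03704071044922, 92.55497741699219), 19.486858367919922) [158.07015097 171.53893244 179.78073624]
[-2.97856257e-02  1.19678195e-02  1.70759381e+02]
```

View pics/w6.png

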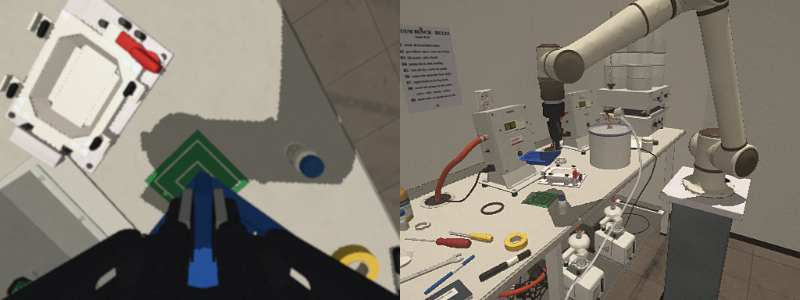

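The tray is at (507, 439), against the mat at about (512, 436). It is level and still, the button is home over the white tray, and the vial is untouched. I hand the job in.

```bash
python3 -c "
from bench import workorder; print(workorder.job_done())"
```

```text
the job is handed in; nothing more can be done
None
```

The job is handed in at about 15.4 s on the robot's clock, with no verdict reported. The arm is holding the blue tray still over the green mat.

- **Button:** I turned it about 83° anticlockwise to its stop. The camera then read its bar at 109.4°, against about 109.5° for the holder's -y line. In the last picture it still lies over the white tray's tongue.
- **Peel:** I tilted the blue tray about 0.16 rad by its ear, about the far corner. The ear corner rose to about 72 mm, while the far corner stayed at about 47 mm, still seated.
- **Final hold:** The tray's centre is at about (507, 439) mm, some 5 mm from the mat's centre at about (512, 436). Its origin is about 148 mm above the bench, nearly level (about 0.03 rad).
- **Grip and stillness:** The gripper is shut on the ear at 8.8 mm, and no joint was moving faster than 0.005 rad/s.
- **Other things:** The white tray is in the holder. The arm made no contact with the vial, puck or jar; of these I saw only the vial in the last picture, standing upright.

**Check that disagreed:** the last wrist-camera fit gave a different tray centre and a false tilt, because it sees only the part of the tray near the ear. I relied on the side-camera fit, which agrees with the arm's own position reading.

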